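# Zero the coffee grinder's dial and set it five clicks coarse

## Robot

A 6-joint arm with a two-finger parallel gripper is mounted at the origin on a cart in front of the work surface, level with it; the furniture and walls round the work are solid. World frame = base frame: x ahead of the robot, y to its left, z up, the work surface at z = 0. Lengths are in mm, angles in rad, forces in N, time in s.
With the tool pointing down it reaches from about 300 to 775 mm from the base axis. Payload 14.6 kg.
Tool frame: the origin (TCP) lies between the finger pads; the fingertips stand 22 mm ahead of it and the grasp point (between the pads) lies 3 mm ahead of it (manip.tcp_to_tips is the distance from the TCP to the fingertips, in mm); y points along the fingers, z is the direction in which the jaws open and shut, and the axes are right-handed (so a half turn about y gives the same grasp; the last joint's range is limited). The gripper opens to 94 mm and grips with 3 to 60 N. Pads are 16 mm wide; open, the fingers measure 119 mm over their backs; the gripper's body (75 mm by 177 mm) begins 78 mm behind the grasp point.
Start: joints at [1.177, 0.3, 1.521, -0, 1.321, -0.067], TCP at [176.555, 520.882, 227.446] pointing down, gripper open.
Joint ranges: [-3.03, 3.03], [-0.79, 2.21], [0.23, 2.52], [-1.04, 4.18], [0, 3.07], [-2.55, 2.55]. Speed limits (rad/s): [2.22, 2.22, 2.57, 3.14, 3.14, 3.14].

## Interface

Orientations are given as [roll, pitch, yaw] about the fixed x, y, z axes, in that order (R = Rz(yaw) Ry(pitch) Rx(roll)).
In Python, from cell import manip gives the robot as it stands.
- The arm moves only by the shell command python3 -m jog 'ROWS' [OPENING] [FORCE]. ROWS is JSON, one flat list of numbers, 6 for each row, row after row: the shift along the tool's x, y, z in mm, then the turn, a rotation vector about the tool's x, y, z in degrees. A call has 1 to 10 rows; each row is the pose to reach, as a shift and turn from the pose commanded when the call began, along the tool's axes at that moment; what a row does not reach only later rows make up. A row lasts 1/12 s, in which the tool goes at most 41.7 mm and 7.16 degrees, less where a joint would pass 70% of its speed; a pose out of reach is approached as far as the arm can. A call with a gripper value outside its range is refused whole. OPENING is the finger opening in mm, from 0 to 94, set as the call begins (- or left out, the last holds). The fingers move at their own pace and stop on an object; FORCE is the grip in N (left out, the last holds). Time passes only in rows, so rows that repeat a pose let the fingers close. It gives the time, the measured TCP pose, the force and the opening at its end, in the units of the state.
- manip.read_state(): the state, without advancing time (a new reading comes with each control period).
- manip.camera(name): name is "scene" or "top" or "wrist"; returns a dict with "img" (480x640x3 uint8, red, green, blue), "intrinsics" (3x3 intrinsics, pixels), "origin" and "orientation" of the camera in the world. Camera axes: x right, y down, z forward; pixel columns grow to the right and rows downward; lengths in mm; the calibration is good to about 2 mm. A picture is of the moment at which its call begins. There is no depth.
- manip.sign_off(): hands the job in, once; it reports no verdict.
Trained networks look in a picture, given as the dict that the camera call returned (one of the last four; its "shot" number tells which), for a name from the list of things; names that differ only in an ending like _2 or _b are one class to them, and where a whole thing is asked for, a point or a joint stands for the part that bears it (a point fixed in the world has none). Each returns a list of dicts, best first, with "score" (0 to 1); they miss things now and then, are a little off and sometimes report something else, mostly with a low value. They report only what shows in the picture. A call takes as long as a camera call.
- manip.masks_of(thing, picture): "pixels" (480x640 bool, what is visible of it) and "xy" ([column, row] in pixels, amid what is visible of it).
- manip.tip_of(thing, picture): "xy" ([column, row] in pixels: a listed point, or the origin of a listed thing).
The state is a dict: "clock": time; "joints": joint angles; "qd": joint speeds; "effort": joint torques, N m; "eef_pos": TCP position; "eef_rot": TCP orientation; "wrist_force": force on the tool from outside, world axes, zero at the start; "moment": the same for the moment, N m; "finger_gap": finger opening in mm.
Only numpy, scipy, OpenCV 4.12 (cv2) and the standard library are available. Lean on these libraries where they do the work, as an engineer would, in place of code of your own. Each camera call takes 0.05 s, during which the arm holds its last target.

## Task

Reset the grind of the coffee grinder: turn the dial on its top clockwise until it comes up against its stop, without forcing it, then turn it back exactly five clicks. Then slide the small catch beside the dial fully toward the grinder's front to lock the setting, and leave the things standing round the grinder where they are.

Things in the scene. Friction and masses are not known exactly. Their poses are not given: they have to be found in the camera images.
- grinder: Low grey coffee grinder with a steel top plate, fixed to the worktop: 220 (x) x 180 (y) mm, top plate 100 mm above the worktop. Origin: centre of its underside, z up. Its -x side is the front (steel grounds drawer), +y its left. On the plate: dial, axis at x -45, y -30; hopper; catch at y +55.
- hopper_top (a point): Middle of the lid of the fixed round hopper on the rear of the grinder, radius 46 mm, 47 mm above the top plate. An obstacle only. In the grinder's frame at x +60, y 0.
- dial: Black grind dial: round ribbed skirt 73 mm across, with an upright grip bar on it. Origin on its vertical axis, on the top plate; z up. A ball click holds it at a notch every 15 degrees (0.262 rad), also when let go; turning from notch to notch takes up to about 0.2 N m. It starts 3 to 7 clicks from its stop, the bar at any angle, so it may need two grips; it turns up to 11 clicks from the stop.
- dial_grip (a point): The dial's grip bar, 50 mm long, 16 mm wide, two flat sides, from 13 to 49 mm above the top plate; the skirt under it is 13 mm high. The point lies on the dial's axis 37 mm above the plate (137 mm above the worktop) and turns with it: x along the bar to the end with the small steel mark, y across it, z up. From above, clockwise goes to the stop, anticlockwise away from it.
- dial_axis (a point): Point on the dial's axis at the level of the top plate. The dial's stop: at the last notch (click zero), at an angle that differs each time and cannot be seen. It is springy: from there on the resistance grows by about 4 N m per rad; 15 degrees past it (about 1 N m) counts as forced and jams the grinder.
- burr (a point): Centre of the grinding burr, hidden inside the grinder under the dial. Turning the dial anticlockwise lifts it 0.25 mm a click: z in the grinder's frame is 60.00 mm with the dial at its stop (less if forced), 61.25 mm at five clicks. Readings of this point are far coarser than a click.
- catch_tab (a point): Locking catch: a black upright tab, 12 mm (grinder's x) x 22 mm (its y), from 1 to 17 mm above the top plate, left of the dial. The point is in its middle, 10 mm above the plate (110 mm above the worktop); in the grinder's frame at x -38, y +55 unlocked, x -52 locked. Axes as the grinder's.
- lock (a joint): Travel of the catch toward the grinder's front (its -x), in m: 0 unlocked (at the start), 0.014 fully locked, against its end. It slides with about 2 N of friction and stays where it is left.
- mug_1: Bystander: plain beige mug, 82 x 120 x 94 mm, loose, beside the grinder. Origin at the centre of its underside.
- jar_1: Bystander: small screw-lid jar, 62 x 62 x 86 mm, loose, beside the grinder. Origin at the centre of its underside.
- coffee_pod_5: Bystander: coffee pod, 37 x 37 x 29 mm, loose, in front of the grinder. Origin at the centre of its underside.
- coffee_pod_3: Bystander: coffee pod, 37 x 37 x 29 mm, loose, in front of the grinder, the one to the right. Origin at the centre of its underside.

How it is judged:
By the outcome, as a careful person would: the job done as asked, in the order asked, and still so for the second after the job is handed in, with the robot touching nothing.
It also fails if it takes over 72 s, if anything falls off the work surface, if the arm or the gripper's body presses on something with over 40 N, if the wrist force passes 120 N, or if a joint passes its speed limit or range.

## Working session

There is one attempt and no reset: what is moved stays moved. The work goes in short steps, Python scripts to look and compute and a shell command to move; the robot and the scene stay as the last step left them, time stands still between calls to the robot, and variables do not carry over. Pictures are saved under pics/ and viewed, and the job is handed in when it is done.

```bash
ls; mkdir -p pics
python3 - <<'E'
from cell import manip
import cv2, numpy as np
s=manip.read_state(); print(s)
for n in ["scene","top","wrist"]:
    c=manip.camera(n); cv2.imwrite(f"pics/{n}0.png",c["img"][:,:,::-1]); print(n,c["origin"],c["orientation"],np.array(c["intrinsics"]).tolist())
    for t in ["dial_grip","dial_axis","hopper_top","catch_tab","grinder"]:
        print(t,[(np.round(d["xy"],1).tolist(),round(d["score"],2)) for d in manip.tip_of(t,c)[:2]])
E
```

```text
pics
{'clock': 0.0, 'joints': array([ 1.17741910e+00,  3.00457914e-01,  1.52158866e+00, -2.18643927e-05,
        1.32070941e+00, -6.65941881e-02]), 'qd': array([ 1.21792483e-03,  4.83236601e-04, -2.79086801e-04,  3.80559384e-04,
        2.12754841e-03, -3.93690975e-05]), 'effort': array([ 2.74908211e-05, -5.31808627e+01, -3.52736020e+01,  7.08492519e-02,
        2.44693703e-02, -7.76912998e-05]), 'eef_pos': array([176.46009106, 520.6669238 , 226.89034759]), 'eef_rot': array([-1.57195849e+00,  5.62827936e-05, -3.26777644e-01]), 'wrist_force': array([0.52037871, 0.19881582, 0.31037662]), 'moment': array([0.01219883, 0.02626604, 0.05251228]), 'finger_gap': 93.71161536024258}
scene [  170.34284878 -1014.62521439   449.08133206] [-1.95271041 -0.02073345 -0.45178266] [[539.8849935199108, 0.0, 320.8647870010106], [0.0, 539.8849935199108, 242.3859037869324], [0.0, 0.0, 1.0]]
dial_grip [([303.7, 228.4], 0.94), ([358.4, 217.4], 0.75)]
dial_axis [([302.7, 254.2], 0.91)]
hopper_top [([359.6, 217.3], 0.92)]
catch_tab []
grinder [([320.6, 297.7], 0.97)]
top [ 363.45509264 -316.00243003  937.10098975] [-2.91099416 -0.00348826 -1.36663259] [[576.6704919878084, 0.0, 318.4160839190941], [0.0, 576.6704919878084, 233.815179568578], [0.0, 0.0, 1.0]]
dial_grip [([299.4, 264.2], 0.83), ([239.0, 316.3], 0.34)]
dial_axis []
hopper_top [([316.8, 188.7], 0.6), ([295.2, 347.7], 0.53)]
catch_tab [([253.3, 234.3], 0.69)]
grinder [([302.1, 247.8], 0.58)]
wrist [107.6918303  544.15264444 384.35738142] [ 2.88880121e+00 -6.88491869e-04  1.24377953e+00] [[376.96952123722826, 0.0, 325.236019451621], [0.0, 376.96952123722826, 243.97213425061165], [0.0, 0.0, 1.0]]
dial_grip []
dial_axis []
hopper_top []
catch_tab []
grinder []
```

View pics/top0.png

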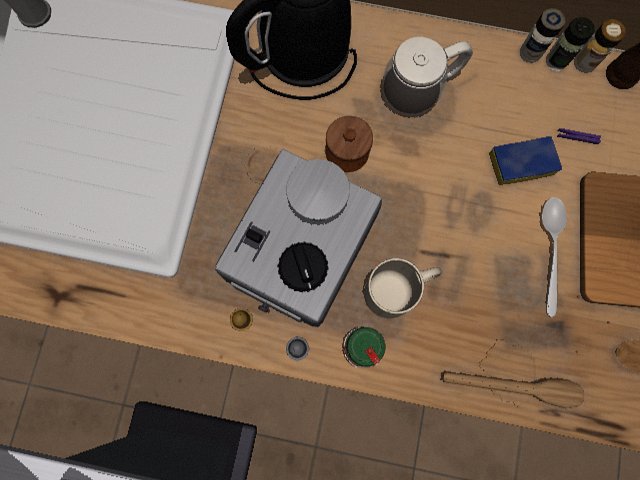

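View pics/scene0.png

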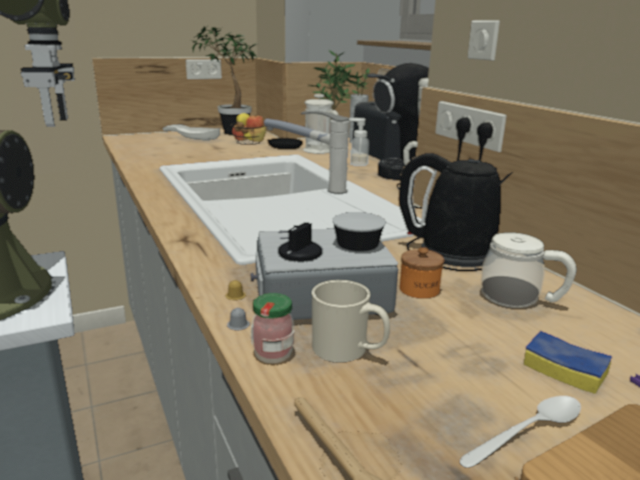

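The top view shows the dial around (302,266), its bar tilted with the steel mark near (305,283), the catch at (253,236) and the hopper at (318,185). The pods are at (241,319) and (297,348), the jar at (364,347) and the mug at (395,287).

```bash
cat > h.py <<'E'
from cell import manip
import cv2, numpy as np
from scipy.spatial.transform import Rotation as R
def ray(c,xy):
    K=np.array(c["intrinsics"]);d=np.linalg.inv(K)@[xy[0],xy[1],1]
    return np.array(c["origin"]),R.from_euler('xyz',c["orientation"]).as_matrix()@d
def atz(c,xy,z):
    o,d=ray(c,xy); return o+d*(z-o[2])/d[2]
def proj(c,p):
    m=R.from_euler('xyz',c["orientation"]).as_matrix().T@(np.array(p,float)-c["origin"])
    q=np.array(c["intrinsics"])@m; return q[:2]/q[2]
def crop(c,x,y,w,s,name):
    im=c["img"][max(0,y-w):y+w,max(0,x-w):x+w,::-1]
    cv2.imwrite(name,cv2.resize(im,None,fx=s,fy=s,interpolation=cv2.INTER_CUBIC))
E
python3 - <<'E'
from h import *
from scipy.optimize import least_squares
P={"hopper_top":(60,0,147),"catch_tab":(-38,55,110),"dial_grip":(-45,-30,137),"dial_axis":(-45,-30,100),"grinder":(0,0,0)}
obs=[]
for n in ["top","scene"]:
    c=manip.camera(n)
    for t in P:
        for d in manip.tip_of(t,c)[:1]:
            print(n,t,np.round(d["xy"],1),round(d["score"],2),np.round(atz(c,d["xy"],P[t][2]),1))
            if d["score"]>.5: obs.append((c,t,np.array(d["xy"])))
    if n=="top":
        crop(c,302,250,90,4,"pics/dial0.png")
        for t in ["mug_1","jar_1","coffee_pod_5"]:
            for d in manip.tip_of(t,c)[:2]: print(t,np.round(d["xy"]),d["score"],np.round(atz(c,d["xy"],0)))
def w(v,p):
    a=v[2];return [v[0]+np.cos(a)*p[0]-np.sin(a)*p[1],v[1]+np.sin(a)*p[0]+np.cos(a)*p[1],p[2]]
f=lambda v:np.concatenate([proj(c,w(v,P[t]))-xy for c,t,xy in obs])
for a0 in (-1,0.3,1.5):
    r=least_squares(f,[400,-300,a0],loss="soft_l1");print(r.x,r.cost)
    if r.cost<60:
        for (c,t,xy),e in zip(obs,f(r.x).reshape(-1,2)):print(t,np.round(e,1))
        for t in P: print(t,np.round(w(r.x,P[t]),1))
E
```

```text
top hopper_top [316.5 191.4] 0.75 [ 606.2 -265.8  147. ]
top dial_grip [297.5 264.5] 0.94 [ 498.5 -260.8  137. ]
top dial_axis [396.2 286.7] 0.5 [ 501.9 -406.3  100. ]
top grinder [302.8 249.2] 0.65 [ 548.6 -254.6    0. ]
mug_1 [399. 287.] 0.57 [ 519. -421.    0.]
jar_1 [360. 346.] 0.76 [ 413. -377.    0.]
jar_1 [316. 191.] 0.22 [ 652. -256.    0.]
coffee_pod_5 [240. 317.] 0.9 [ 419. -179.    0.]
coffee_pod_5 [296. 350.] 0.79 [ 386. -278.    0.]
scene hopper_top [357.  218.2] 0.61 [ 609.1 -265.4  147. ]
scene dial_grip [298.5 230.6] 0.81 [ 504.3 -257.4  137. ]
scene dial_axis [299.5 254.5] 0.78 [ 500.8 -270.   100. ]
scene grinder [322.9 297.4] 0.67 [ 555.5 -250.4    0. ]
[ 551.15635428 -249.76405198   87.68349168] 11.396023036059969
hopper_top [ 0.8 -1.6]
dial_grip [3.8 0. ]
grinder [-2.5 -2. ]
hopper_top [0.2 0.2]
dial_grip [-0.5  2.1]
dial_axis [-1.6 -0.7]
grinder [-2.4  0.3]
hopper_top [ 608.8 -266.4  147. ]
catch_tab [ 529.9 -186.4  110. ]
dial_grip [ 499.6 -266.1  137. ]
dial_axis [ 499.6 -266.1  100. ]
grinder [ 551.2 -249.8    0. ]
[ 5.51156358e+02 -2.49764043e+02 -2.81102967e-01] 11.396023036014714
hopper_top [ 0.8 -1.6]
dial_grip [3.8 0. ]
grinder [-2.5 -2. ]
hopper_top [0.2 0.2]
dial_grip [-0.5  2.1]
dial_axis [-1.6 -0.7]
grinder [-2.4  0.3]
hopper_top [ 608.8 -266.4  147. ]
catch_tab [ 529.9 -186.4  110. ]
dial_grip [ 499.6 -266.1  137. ]
dial_axis [ 499.6 -266.1  100. ]
grinder [ 551.2 -249.8    0. ]
[ 551.1563484  -249.76406551  125.38260407] 11.396023036359367
hopper_top [ 0.8 -1.6]
dial_grip [3.8 0. ]
grinder [-2.5 -2. ]
hopper_top [0.2 0.2]
dial_grip [-0.5  2.1]
dial_axis [-1.6 -0.7]
grinder [-2.4  0.3]
hopper_top [ 608.8 -266.4  147. ]
catch_tab [ 529.9 -186.4  110. ]
dial_grip [ 499.6 -266.1  137. ]
dial_axis [ 499.6 -266.1  100. ]
grinder [ 551.2 -249.8    0. ]
```

View pics/dial0.png

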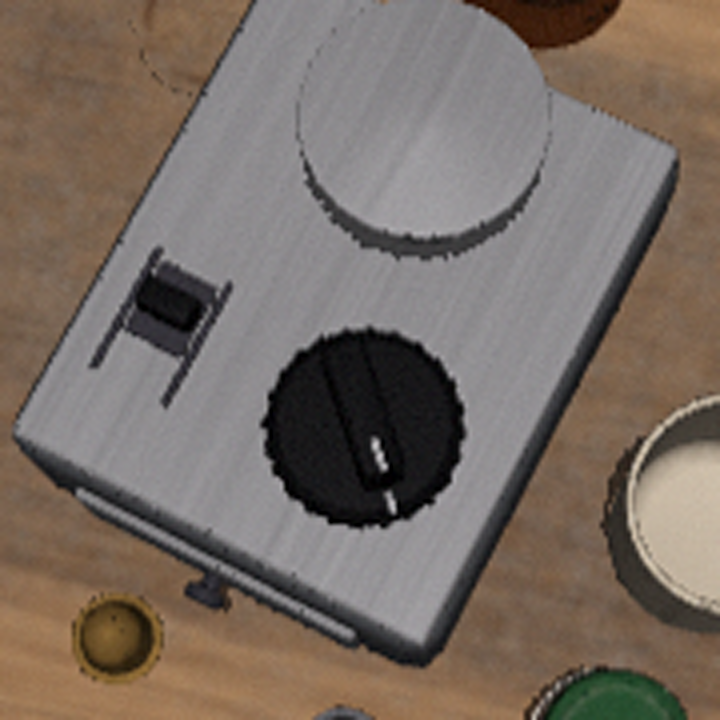

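Run:
```python
from h import *
c=manip.camera("top")
def q(n,x,y,z):
    p=atz(c,(212+x/4,160+y/4),z); print(n,np.round(p,1)); return p
d=q("skirt",365,427,110); q("catch",168,302,117)
a=q("barfar",344,342,149); b=q("barmark",382,482,149); print("mid",(a+b)/2,"yaw",np.degrees(np.arctan2(b[1]-a[1],b[0]-a[0])), np.linalg.norm(a-b))
m=q("skirtmark",391,503,113); print(np.degrees(np.arctan2(m[1]-d[1],m[0]-d[0])))
L=q("frontleft",15,432,100);Rr=q("fr",424,650,100);k=q("backright",680,155,100)
print(np.linalg.norm(L-Rr),np.linalg.norm(k-Rr),np.degrees(np.arctan2(*(L-Rr)[[1,0]]))-90,np.degrees(np.arctan2(*(k-Rr)[[1,0]])))
q("hop",425,115,147)
```

```text
skirt [ 501.5 -267.8  110. ]
catch [ 531.  -188.2  117. ]
barfar [ 523.  -256.7  149. ]
barmark [ 477.4 -279.9  149. ]
mid [ 500.21101027 -268.25357094  149.        ] yaw -152.99980219849698 51.091423815608806
skirtmark [ 475.9 -282.9  113. ]
-149.5434270234817
frontleft [ 475.2 -141.7  100. ]
fr [ 428. -305.  100.]
backright [ 629.5 -362.2  100. ]
169.96015404911967 209.41096149206004 -16.14082677251541 -15.840867029817325
hop [ 610.6 -267.4  147. ]
```

```bash
cat >> h.py <<'E'
def delta(p,yawdeg):
    s=manip.read_state(); M=R.from_euler('xyz',s["eef_rot"])
    T=R.from_euler('xyz',[-np.pi/2,0,np.radians(yawdeg)])
    print("shift",np.round(M.inv().apply(np.array(p)-s["eef_pos"]),2),"turn",np.round(np.degrees((M.inv()*T).as_rotvec()),2))
    print("t",round(s["clock"],2),"pos",np.round(s["eef_pos"],1),"rpy",np.round(np.degrees(s["eef_rot"]),2),"F",np.round(s["wrist_force"],2),"M",np.round(s["moment"],3),"gap",round(s["finger_gap"],1),"j6",round(s["joints"][5],3))
E
python3 -c "
from h import *
delta([500.5,-267.6,250],-152.5)"
python3 -m jog '[560,-25,-640,0,133,0, 560,-25,-640,0,133,0, 560,-25,-640,0,133,0, 560,-25,-640,0,133,0, 560,-25,-640,0,133,0, 560,-25,-640,0,133,0, 560,-25,-640,0,133,0, 560,-25,-640,0,133,0, 560,-25,-640,0,133,0, 560,-25,-640,0,133,0]' 45
python3 -c "
from h import *
delta([500.5,-267.6,250],-152.5)"
```

```text
shift [ 559.93  -22.54 -642.74] turn [  0.   133.77   0.  ]
t 1.7 pos [176.6 520.9 227.4] rpy [-90.    -0.   -18.73] F [ 1.29 -0.84  0.39] M [-0.047 -0.002 -0.012] gap 93.9 j6 -0.067
clock: 2.53
eef_pos: [335.8, 134.1, 240.1]
eef_rot: [-1.57, 0.0, -1.583]
wrist_force: [0.9, 0.2, -0.5]
finger_gap: 44.9
shift [399.71  -9.83 169.4 ] turn [-5.000e-02  6.182e+01 -5.000e-02]
t 2.53 pos [335.8 134.1 240.1] rpy [-8.994e+01  2.000e-02 -9.068e+01] F [ 0.93  0.15 -0.51] M [-0.05   0.05  -0.061] gap 44.9 j6 0.29
```

```bash
python3 -m jog '[400,-9,169,0,62,0, 400,-9,169,0,62,0, 400,-9,169,0,62,0, 400,-9,169,0,62,0, 400,-9,169,0,62,0, 400,-9,169,0,62,0, 400,-9,169,0,62,0, 400,-9,169,0,62,0, 400,-9,169,0,62,0, 400,-9,169,0,62,0]'
python3 -m jog '[0,0,0,0,0,0, 0,0,0,0,0,0]'
python3 - <<'E'
from h import *
delta([500.5,-267.6,200],-152.5)
c=manip.camera("wrist"); cv2.imwrite("pics/w1.png",c["img"][:,:,::-1])
for t in ["dial_grip","dial_axis","catch_tab","hopper_top"]:
    for d in manip.tip_of(t,c)[:2]:
        z=dict(dial_grip=137,dial_axis=100,catch_tab=110,hopper_top=147)[t]
        print(t,np.round(d["xy"],1),round(d["score"],2),np.round(atz(c,d["xy"],z),1))
E
```

```text
clock: 3.37
eef_pos: [495.8, -250.9, 248.3]
eef_rot: [-1.571, 0.0, -2.665]
wrist_force: [0.2, 1.1, 0.9]
finger_gap: 45.2
clock: 3.53
eef_pos: [495.4, -250.0, 247.2]
eef_rot: [-1.572, -0.001, -2.661]
wrist_force: [-0.6, 0.2, -0.2]
finger_gap: 44.9
shift [ 3.56 47.23 17.99] turn [0.09 0.03 0.05]
t 3.53 pos [ 495.4 -250.   247.2] rpy [-9.0090e+01 -5.0000e-02 -1.5247e+02] F [-0.55  0.17 -0.23] M [-0.033  0.107  0.001] gap 44.9 j6 0.557
catch_tab [274.3 160.5] 0.61 [ 532.2 -186.5  110. ]
hopper_top [430.7 109.8] 0.57 [ 611.2 -266.   147. ]
```

View pics/w1.png

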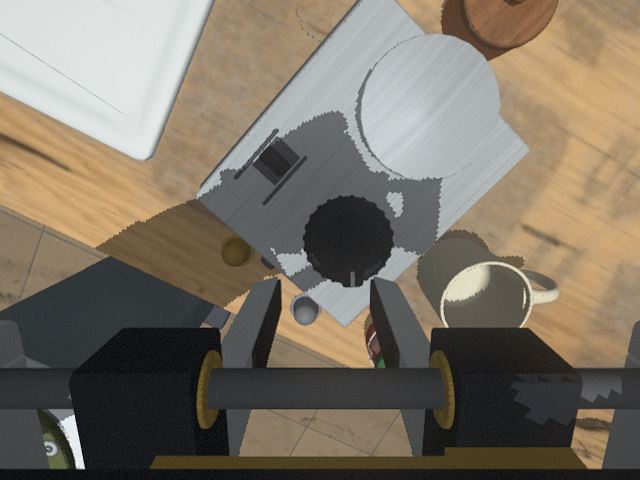

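Run:
```python
from h import *
im=cv2.imread("pics/w1.png")[180:300,280:420]
g=np.clip((im/255.)**0.5*255,0,255).astype(np.uint8)
cv2.imwrite("pics/w1c.png",cv2.resize(g,None,fx=5,fy=5,interpolation=cv2.INTER_CUBIC))
c=manip.camera("wrist")
print(atz(c,(348,239),109), atz(c,(352,278),113))
```

```text
[ 503.87003801 -263.83885516  109.        ] [ 477.19391859 -281.8487776   113.        ]
```

View pics/w1c.png

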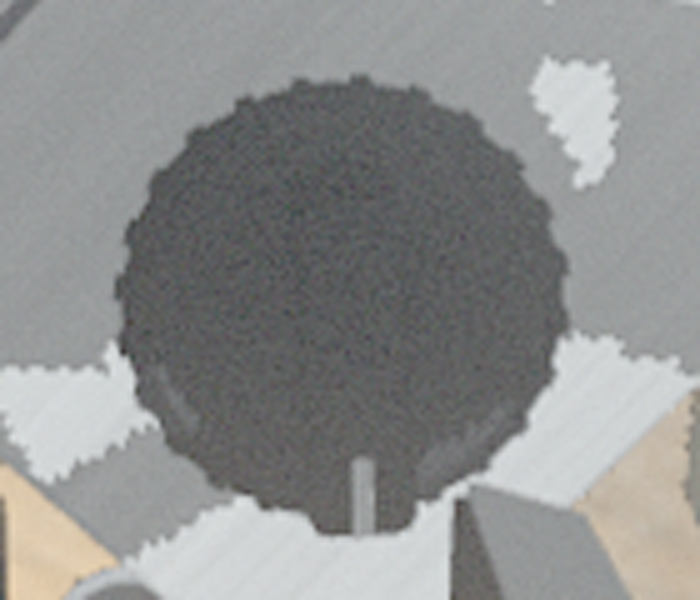

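```bash
python3 -c "
from h import *
delta([501.5,-266,140],-152.5)"
python3 -m jog '[2,20,16.5,0,0,0, 2,40,16.5,0,0,0, 2,60,16.5,0,0,0, 2,70,16.5,0,0,0, 2,70,16.5,0,0,0, 2,70,16.5,0,0,0]'
python3 - <<'E'
from h import *
delta([501.5,-266,140],-152.5)
c=manip.camera("wrist"); cv2.imwrite("pics/w2.png",c["img"][:,:,::-1])
E
```

```text
shift [  3.21 108.91  18.88] turn [-0.04  0.23 -0.03]
t 3.83 pos [ 495.5 -247.8  248.9] rpy [-8.9960e+01  3.0000e-02 -1.5227e+02] F [0.14 0.42 0.52] M [-0.086  0.086  0.003] gap 45.0 j6 0.557
clock: 4.33
eef_pos: [501.6, -264.0, 179.0]
eef_rot: [-1.571, 0.0, -2.658]
wrist_force: [-0.5, -0.8, -0.4]
finger_gap: 44.6
shift [ 1.   39.03  1.76] turn [-0.02  0.19 -0.01]
t 4.33 pos [ 501.6 -264.   179. ] rpy [-8.9980e+01  1.0000e-02 -1.5231e+02] F [-0.46 -0.8  -0.36] M [-0.06   0.159  0.024] gap 44.6 j6 0.538
```

View pics/w2.png

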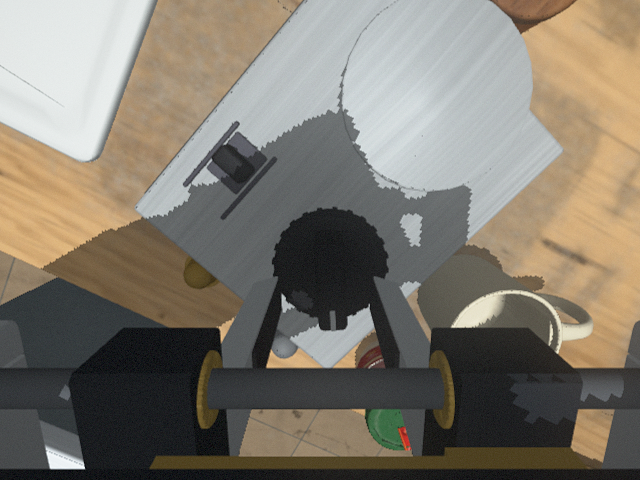

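```bash
python3 -m jog '[1,10,1,0,0,0, 1,20,2,0,0,0, 1,30,2,0,0,0, 1,39,2,0,0,0, 1,39,2,0,0,0, 1,39,2,0,0,0]'
python3 - <<'E'
from h import *
delta([501.5,-266,140],-152.5)
c=manip.camera("wrist"); cv2.imwrite("pics/w3.png",c["img"][:,:,::-1])
crop(c,330,270,110,4,"pics/w3c.png")
c=manip.camera("scene"); crop(c,300,240,70,6,"pics/s3.png")
E
```

```text
clock: 4.88
eef_pos: [501.3, -266.4, 138.7]
eef_rot: [-1.572, -0.001, -2.659]
wrist_force: [-0.5, 0.3, -0.1]
finger_gap: 45.0
shift [-0.38 -1.34 -0.2 ] turn [0.06 0.16 0.04]
t 4.88 pos [ 501.3 -266.4  138.7] rpy [-9.0060e+01 -4.0000e-02 -1.5234e+02] F [-0.53  0.28 -0.06] M [-0.045  0.093 -0.017] gap 45.0 j6 0.535
```

View pics/w3.png

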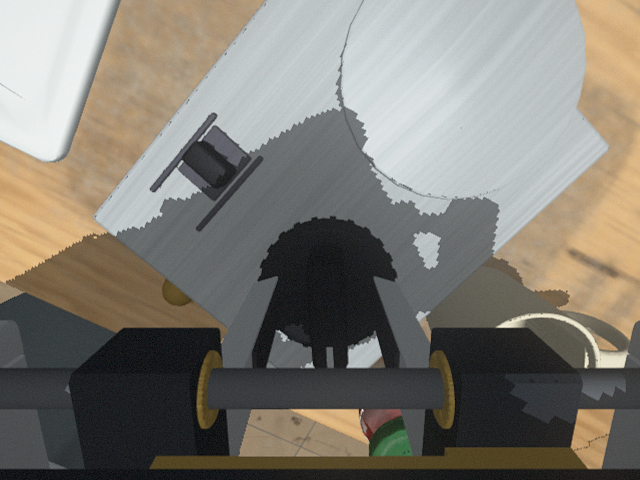

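View pics/s3.png

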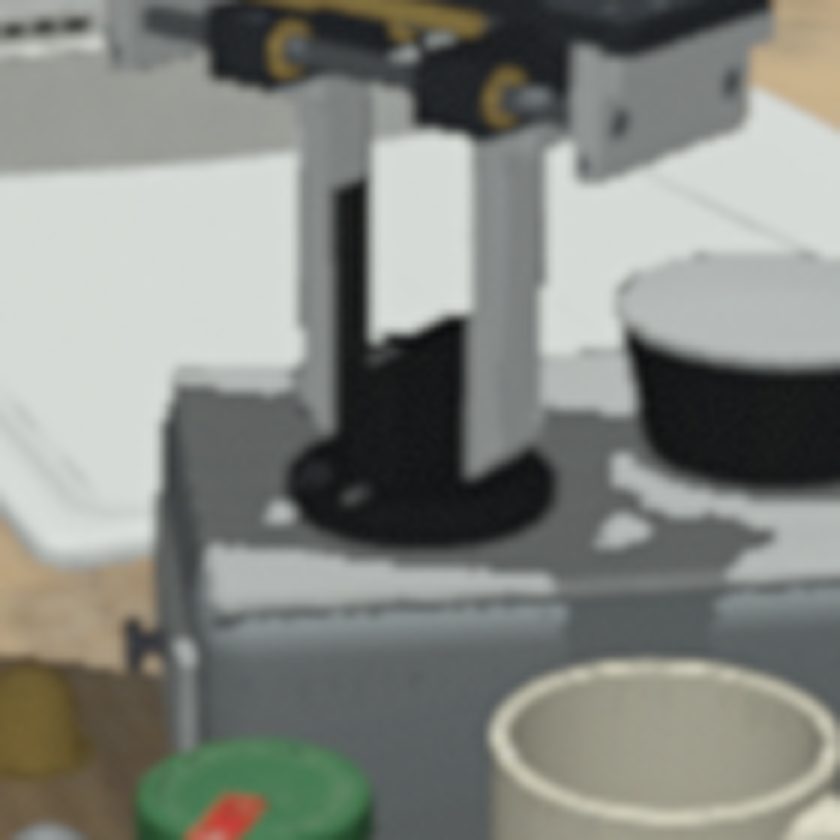

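```bash
python3 -m jog '[0,0,0,0,0,0, 0,0,0,0,0,0, 0,0,0,0,0,0, 0,0,0,0,0,0, 0,0,0,0,0,0, 0,0,0,0,0,0]' 0 40
python3 -c "
from h import *
delta([501.5,-266,140],-152.5)"
python3 -m jog '[0,0,0,0,0,0, 0,0,0,0,0,0]'
python3 -c "
from h import *
delta([501.5,-266,140],-152.5)"
```

```text
clock: 5.48
eef_pos: [501.8, -267.0, 139.5]
eef_rot: [-1.569, 0.0, -2.659]
wrist_force: [3.1, -4.1, -2.7]
finger_gap: 15.4
shift [-0.22 -0.46 -1.05] turn [-0.1   0.16 -0.03]
t 5.48 pos [ 501.8 -267.   139.5] rpy [-8.9900e+01  3.0000e-02 -1.5234e+02] F [ 3.08 -4.09 -2.72] M [-0.887 -0.35   0.04 ] gap 15.4 j6 0.535
clock: 5.65
eef_pos: [501.8, -267.1, 139.5]
eef_rot: [-1.569, 0.0, -2.659]
wrist_force: [3.3, -4.4, -1.9]
finger_gap: 15.8
shift [-0.27 -0.48 -1.06] turn [-0.09  0.15 -0.03]
t 5.65 pos [ 501.8 -267.1  139.5] rpy [-8.9910e+01  3.0000e-02 -1.5235e+02] F [ 3.26 -4.37 -1.87] M [-0.684 -0.361  0.03 ] gap 15.8 j6 0.535
```

```bash
cat > r.py <<'E'
from h import *
s=manip.read_state(); print("t",round(s["clock"],2),"yaw",round(np.degrees(s["eef_rot"][2]),2),"M",np.round(s["moment"],3),"F",np.round(s["wrist_force"],1),"gap",round(s["finger_gap"],1),"xy",np.round(s["eef_pos"],1),"j6",round(s["joints"][5],3),"e6",np.round(s["effort"][5],3))
E
python3 -m jog '[0,0,1,0,0,0, 0,0,1,0,0,0]' >/dev/null; python3 r.py
python3 -m jog '[0,0,0,0,1.5,0, 0,0,0,0,3,0,0,0,0,0,3,0]'>/dev/null; python3 r.py
python3 -m jog '[0,0,0,0,1.5,0, 0,0,0,0,3,0,0,0,0,0,3,0]'>/dev/null; python3 r.py
python3 -m jog '[0,0,0,0,1.5,0, 0,0,0,0,3,0,0,0,0,0,3,0]'>/dev/null; python3 r.py
python3 -m jog '[0,0,0,0,1.5,0, 0,0,0,0,3,0,0,0,0,0,3,0]'>/dev/null; python3 r.py
python3 -m jog '[0,0,0,0,1.5,0, 0,0,0,0,3,0,0,0,0,0,3,0]'>/dev/null; python3 r.py
python3 -m jog '[0,0,0,0,1.5,0, 0,0,0,0,3,0,0,0,0,0,3,0]'>/dev/null; python3 r.py
```

```text
t 5.82 yaw -152.34 M [0.487 0.454 0.024] F [-2.8  3.   3.5] gap 16.3 xy [ 501.9 -267.2  139.5] j6 0.534 e6 0.031
t 6.07 yaw -155.4 M [0.546 0.467 0.084] F [-2.1  2.4  3.5] gap 15.9 xy [ 501.9 -267.2  139.5] j6 0.588 e6 0.66
t 6.32 yaw -158.38 M [ 0.549  0.683 -0.058] F [-3.6  3.   5.4] gap 16.0 xy [ 501.8 -267.2  139.4] j6 0.64 e6 0.431
t 6.57 yaw -161.35 M [ 0.712  0.715 -0.13 ] F [-3.4  3.3  4.5] gap 15.8 xy [ 501.7 -267.2  139.5] j6 0.691 e6 0.427
t 6.82 yaw -164.34 M [0.757 0.787 0.001] F [-3.9  4.   5.4] gap 15.8 xy [ 501.7 -267.1  139.5] j6 0.744 e6 0.55
t 7.07 yaw -167.33 M [0.712 0.744 0.026] F [-3.6  3.7  5.4] gap 15.9 xy [ 501.7 -267.1  139.4] j6 0.796 e6 0.603
t 7.32 yaw -170.34 M [0.827 0.851 0.004] F [-4.8  4.   5.3] gap 15.9 xy [ 501.7 -267.1  139.4] j6 0.848 e6 0.553
```

```bash
for i in 1; do
python3 -m jog '[0,0,0,0,1.5,0, 0,0,0,0,3,0,0,0,0,0,3,0]'>/dev/null; python3 r.py
python3 -m jog '[0,0,0,0,1.5,0, 0,0,0,0,3,0,0,0,0,0,3,0]'>/dev/null; python3 r.py
python3 -m jog '[0,0,0,0,1.5,0, 0,0,0,0,3,0,0,0,0,0,3,0]'>/dev/null; python3 r.py
python3 -m jog '[0,0,0,0,1.5,0, 0,0,0,0,3,0,0,0,0,0,3,0]'>/dev/null; python3 r.py
python3 -m jog '[0,0,0,0,1.5,0, 0,0,0,0,3,0,0,0,0,0,3,0]'>/dev/null; python3 r.py
python3 -m jog '[0,0,0,0,1.5,0, 0,0,0,0,3,0,0,0,0,0,3,0]'>/dev/null; python3 r.py
python3 -m jog '[0,0,0,0,1.5,0, 0,0,0,0,3,0,0,0,0,0,3,0]'>/dev/null; python3 r.py
python3 -m jog '[0,0,0,0,1.5,0, 0,0,0,0,3,0,0,0,0,0,3,0]'>/dev/null; python3 r.py
python3 -m jog '[0,0,0,0,1.5,0, 0,0,0,0,3,0,0,0,0,0,3,0]'>/dev/null; python3 r.py
done
```

```text
t 7.57 yaw -173.35 M [ 0.778  0.793 -0.024] F [-4.2  3.5  5.9] gap 16.3 xy [ 501.7 -267.1  139.5] j6 0.901 e6 0.491
t 7.82 yaw -176.35 M [ 0.918  0.818 -0.159] F [-4.6  4.9  5. ] gap 15.8 xy [ 501.7 -267.   139.5] j6 0.953 e6 0.445
t 8.07 yaw -179.34 M [ 0.949  0.798 -0.019] F [-4.4  5.5  5.7] gap 15.6 xy [ 501.7 -267.   139.4] j6 1.005 e6 0.55
t 8.32 yaw 177.67 M [1.002 0.832 0.04 ] F [-3.3  4.1  5.2] gap 15.3 xy [ 501.7 -267.   139.5] j6 1.058 e6 0.661
t 8.57 yaw 174.66 M [1.017 0.851 0.004] F [-4.4  5.2  6.3] gap 15.3 xy [ 501.7 -267.   139.4] j6 1.11 e6 0.584
t 8.82 yaw 171.65 M [ 0.982  0.82  -0.039] F [-4.2  5.4  5.7] gap 15.6 xy [ 501.7 -266.9  139.5] j6 1.163 e6 0.492
t 9.07 yaw 168.66 M [ 1.13   0.824 -0.101] F [-4.3  5.8  6.1] gap 15.6 xy [ 501.7 -266.9  139.4] j6 1.215 e6 0.451
t 9.32 yaw 165.66 M [ 1.226  0.848 -0.035] F [-4.6  6.2  5.6] gap 15.8 xy [ 501.7 -266.9  139.5] j6 1.267 e6 0.55
t 9.57 yaw 162.68 M [1.175 0.822 0.135] F [-4.6  6.2  6.4] gap 16.1 xy [ 501.7 -266.8  139.4] j6 1.319 e6 0.69
```

```bash
python3 -m jog '[0,0,0,0,1,0, 0,0,0,0,2,0,0,0,0,0,2,0]'>/dev/null; python3 r.py
python3 -m jog '[0,0,0,0,1,0, 0,0,0,0,2,0,0,0,0,0,2,0]'>/dev/null; python3 r.py
```

```text
t 9.82 yaw 160.71 M [ 1.064  0.909 -0.038] F [-4.6  6.   5.7] gap 15.7 xy [ 501.8 -266.8  139.4] j6 1.354 e6 0.316
t 10.07 yaw 158.7 M [ 1.216  0.766 -0.11 ] F [-4.3  6.5  5.7] gap 15.7 xy [ 501.8 -266.8  139.4] j6 1.389 e6 0.299
```

```bash
python3 -m jog '[0,0,0,0,1.5,0, 0,0,0,0,3,0,0,0,0,0,3,0]'>/dev/null; python3 r.py
python3 -m jog '[0,0,0,0,1.5,0, 0,0,0,0,3,0,0,0,0,0,3,0]'>/dev/null; python3 r.py
python3 -m jog '[0,0,0,0,1.5,0, 0,0,0,0,3,0,0,0,0,0,3,0]'>/dev/null; python3 r.py
python3 -m jog '[0,0,0,0,1.5,0, 0,0,0,0,3,0,0,0,0,0,3,0]'>/dev/null; python3 r.py
python3 -m jog '[0,0,0,0,1,0, 0,0,0,0,2,0,0,0,0,0,2,0]'>/dev/null; python3 r.py
```

```text
t 10.32 yaw 155.66 M [1.128 0.779 0.025] F [-4.   7.5  6.3] gap 15.7 xy [ 501.8 -266.8  139.5] j6 1.442 e6 0.473
t 10.57 yaw 152.66 M [ 1.308  0.756 -0.089] F [-5.1  6.5  5.6] gap 15.7 xy [ 501.8 -266.7  139.5] j6 1.494 e6 0.478
t 10.82 yaw 149.67 M [ 1.383  0.766 -0.   ] F [-3.3  7.4  6.2] gap 15.7 xy [ 501.8 -266.7  139.5] j6 1.546 e6 0.579
t 11.07 yaw 146.69 M [1.395 0.732 0.121] F [-4.1  7.7  6.4] gap 15.6 xy [ 501.8 -266.7  139.5] j6 1.599 e6 0.739
t 11.32 yaw 144.73 M [1.424 0.766 0.312] F [-4.7  7.5  5.6] gap 15.8 xy [ 501.8 -266.7  139.5] j6 1.633 e6 0.678
```

```bash
python3 -m jog '[0,0,0,0,1,0, 0,0,0,0,1.5,0,0,0,0,0,1.5,0]'>/dev/null; python3 r.py
```

```text
t 11.57 yaw 143.26 M [1.367 0.748 0.389] F [-3.   7.8  6.6] gap 16.0 xy [ 501.8 -266.7  139.5] j6 1.658 e6 0.618
```

```bash
python3 -m jog '[0,0,0,0,1,0, 0,0,0,0,1.5,0,0,0,0,0,1.5,0]'>/dev/null; python3 r.py
```

```text
t 11.82 yaw 141.78 M [1.492 0.795 0.491] F [-4.4  7.2  6.8] gap 16.1 xy [ 501.8 -266.6  139.5] j6 1.685 e6 0.698
```

```bash
python3 -m jog '[0,0,0,0,-3,0, 0,0,0,0,-6,0,0,0,0,0,-9,0,0,0,0,0,-12,0,0,0,0,0,-15,0,0,0,0,0,-18,0,0,0,0,0,-20,0,0,0,0,0,-20,0]'>/dev/null; python3 r.py
python3 -m jog '[0,0,0,0,-3,0, 0,0,0,0,-6,0,0,0,0,0,-9,0,0,0,0,0,-12,0,0,0,0,0,-15,0,0,0,0,0,-18,0,0,0,0,0,-20,0,0,0,0,0,-20,0]'>/dev/null; python3 r.py
python3 -m jog '[0,0,0,0,-3,0, 0,0,0,0,-6,0,0,0,0,0,-9,0,0,0,0,0,-12,0,0,0,0,0,-15,0,0,0,0,0,-18,0,0,0,0,0,-20,0,0,0,0,0,-20,0]'>/dev/null; python3 r.py
python3 -m jog '[0,0,0,0,-3,0, 0,0,0,0,-6,0, 0,0,0,0,-6,0]'>/dev/null; python3 r.py
python3 -m jog '[0,0,0,0,-2,0, 0,0,0,0,-3,0, 0,0,0,0,-3,0]'>/dev/null; python3 r.py
python3 -m jog '[0,0,0,0,-2,0, 0,0,0,0,-3,0, 0,0,0,0,-3,0]'>/dev/null; python3 r.py
python3 -m jog '[0,0,0,0,-2,0, 0,0,0,0,-3,0, 0,0,0,0,-3,0]'>/dev/null; python3 r.py
python3 -m jog '[0,0,0,0,-2,0, 0,0,0,0,-3,0, 0,0,0,0,-3,0]'>/dev/null; python3 r.py
```

```text
t 12.48 yaw 161.91 M [1.178 0.818 0.171] F [-4.7  6.8  6.2] gap 15.8 xy [ 501.7 -266.8  139.4] j6 1.333 e6 -0.666
t 13.15 yaw -178.1 M [ 0.949  0.829 -0.025] F [-4.6  5.5  5.4] gap 15.9 xy [ 501.7 -267.   139.4] j6 0.984 e6 -0.843
t 13.82 yaw -158.15 M [0.731 0.796 0.093] F [-3.1  3.7  5.6] gap 15.9 xy [ 501.8 -267.2  139.4] j6 0.636 e6 -0.9
t 14.07 yaw -152.12 M [0.641 0.777 0.218] F [-3.7  3.3  5.3] gap 16.0 xy [ 501.8 -267.3  139.5] j6 0.53 e6 -0.949
t 14.32 yaw -149.25 M [0.559 0.829 0.046] F [-3.7  3.6  5.5] gap 16.0 xy [ 501.8 -267.3  139.4] j6 0.48 e6 -0.42
t 14.57 yaw -146.26 M [ 0.624  0.705 -0.055] F [-3.8  2.4  5.5] gap 15.5 xy [ 501.8 -267.3  139.4] j6 0.428 e6 -0.532
t 14.82 yaw -143.27 M [0.599 0.743 0.035] F [-3.   2.7  4.9] gap 15.6 xy [ 501.9 -267.4  139.5] j6 0.376 e6 -0.443
t 15.07 yaw -140.26 M [0.549 0.676 0.068] F [-3.2  3.4  5.6] gap 15.9 xy [ 501.9 -267.4  139.4] j6 0.323 e6 -0.376
```

```bash
python3 -m jog '[0,0,0,0,-2,0, 0,0,0,0,-3,0, 0,0,0,0,-3,0,0,0,0,0,-3,0]'>/dev/null; python3 r.py
python3 -m jog '[0,0,0,0,0,0, 0,0,0,0,0,0, 0,0,0,0,0,0]' 45 >/dev/null; python3 r.py
python3 -m jog '[0,0,0,0,0,0, 0,-20,0,0,0,0, 0,-50,0,0,0,0,0,-80,0,0,0,0,0,-100,0,0,0,0,0,-100,0,0,0,0]' 45 ; python3 r.py
python3 - <<'E'
from h import *
c=manip.camera("wrist"); cv2.imwrite("pics/w4.png",c["img"][:,:,::-1])
im=c["img"][170:300,280:420,::-1]
g=np.clip((im/255.)**0.5*255,0,255).astype(np.uint8)
cv2.imwrite("pics/w4c.png",cv2.resize(g,None,fx=5,fy=5,interpolation=cv2.INTER_CUBIC))
c=manip.camera("top"); crop(c,302,250,90,4,"pics/t4.png")
E
```

```text
t 15.4 yaw -137.32 M [0.451 0.753 0.128] F [-3.2  2.   5.1] gap 15.4 xy [ 501.9 -267.4  139.4] j6 0.272 e6 0.067
t 15.65 yaw -137.34 M [-0.021  0.083  0.021] F [-0.2 -0.3 -0. ] gap 32.6 xy [ 501.9 -267.5  139.1] j6 0.272 e6 -0.003
clock: 16.15
eef_pos: [503.0, -268.1, 243.9]
eef_rot: [-1.564, 0.002, -2.397]
wrist_force: [0.6, -1.2, -0.3]
finger_gap: 44.6
t 16.15 yaw -137.34 M [-0.088  0.086  0.03 ] F [ 0.6 -1.2 -0.3] gap 44.6 xy [ 503.  -268.1  243.9] j6 0.272 e6 -0.002
```

View pics/w4.png

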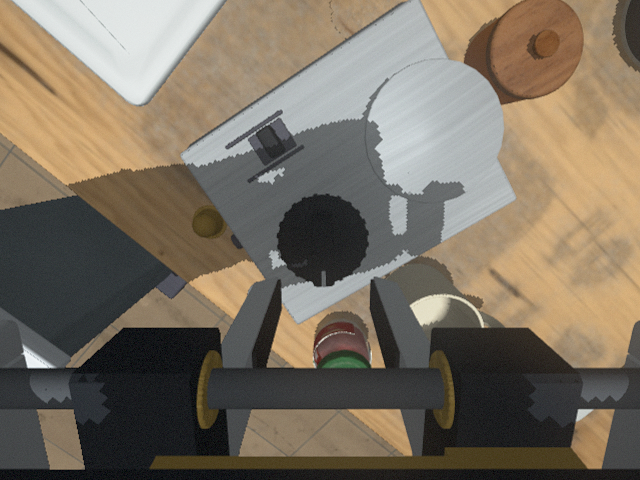

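View pics/w4c.png

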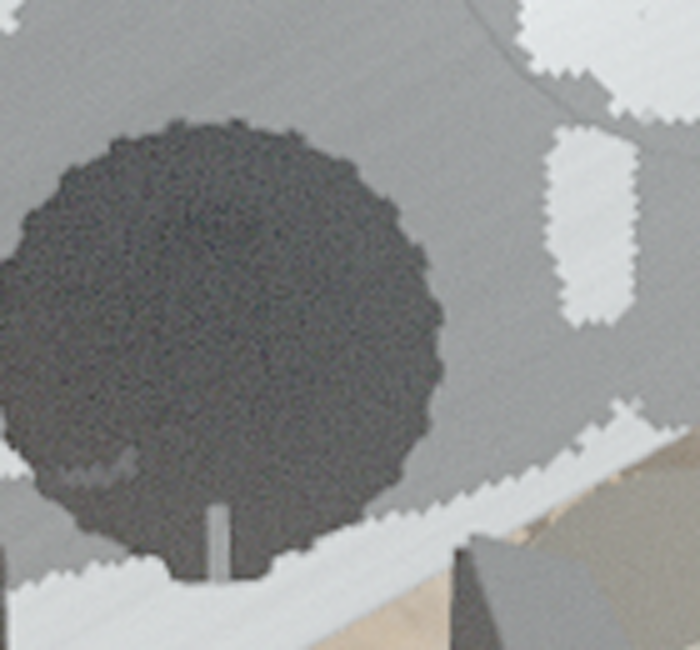

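View pics/t4.png

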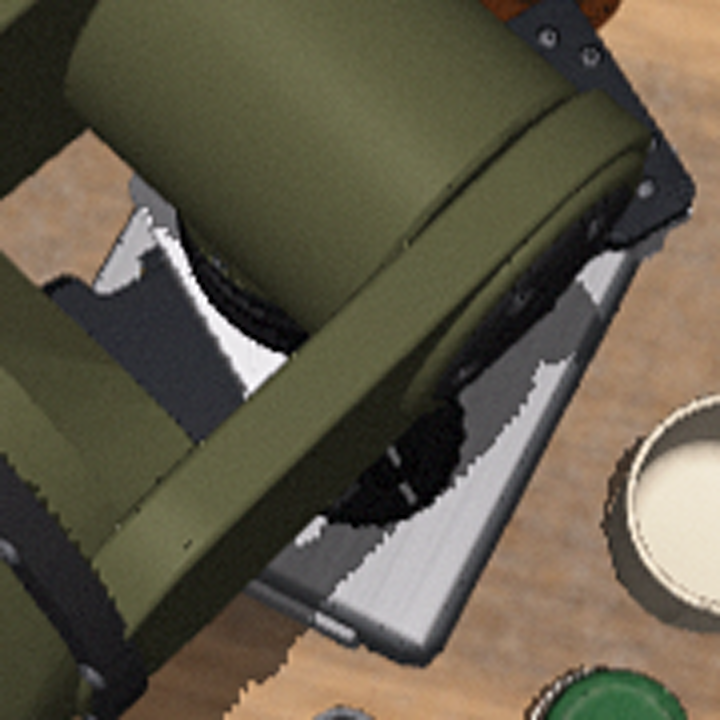

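```bash
python3 -c "
from h import *
delta([553,-192.5,180],164)"
python3 -m jog '[0,0,0,0,0,0]' 0 >/dev/null;python3 -c "
from h import *
delta([553,-192.5,180],164)"
```

```text
shift [-88.32  59.4  -20.6 ] turn [-4.000e-02  5.866e+01 -4.000e-02]
t 16.25 pos [ 502.  -267.5  239.4] rpy [-8.9950e+01  1.0000e-02 -1.3734e+02] F [-0.13 -0.72 -0.48] M [-0.055  0.101  0.   ] gap 45.2 j6 0.272
shift [-88.47  58.05 -20.  ] turn [ 0.07 58.65  0.08]
t 16.33 pos [ 501.6 -267.2  238.1] rpy [-9.0090e+01 -3.0000e-02 -1.3735e+02] F [-0.01 -0.52 -0.67] M [-0.058  0.143 -0.034] gap 41.2 j6 0.272
```

```bash
python3 -m jog '[-20,5,-5,0,7,0, -40,15,-10,0,14,0, -60,30,-15,0,21,0, -80,45,-20,0,28,0, -88,58,-20,0,35,0, -88,58,-20,0,42,0, -88,58,-20,0,49,0, -88,58,-20,0,56,0, -88,58,-20,0,58.6,0, -88,58,-20,0,58.6,0]' >/dev/null
python3 -m jog '[0,0,0,0,0,0, 0,0,0,0,0,0]' >/dev/null
python3 - <<'E'
from h import *
delta([553,-192.5,130],164)
c=manip.camera("wrist"); cv2.imwrite("pics/w5.png",c["img"][:,:,::-1])
for d in manip.tip_of("catch_tab",c)[:2]: print(d["xy"],d["score"],atz(c,d["xy"],110))
c=manip.camera("scene"); crop(c,300,230,75,6,"pics/s5.png")
E
```

```text
shift [-0.07 50.64 -0.46] turn [0.01 0.17 0.06]
t 17.33 pos [ 552.9 -193.   180.6] rpy [-9.0010e+01 -6.0000e-02  1.6417e+02] F [ 0.07 -0.74 -0.5 ] M [ 0.065  0.127 -0.017] gap 0.4 j6 1.449
```

View pics/w5.png

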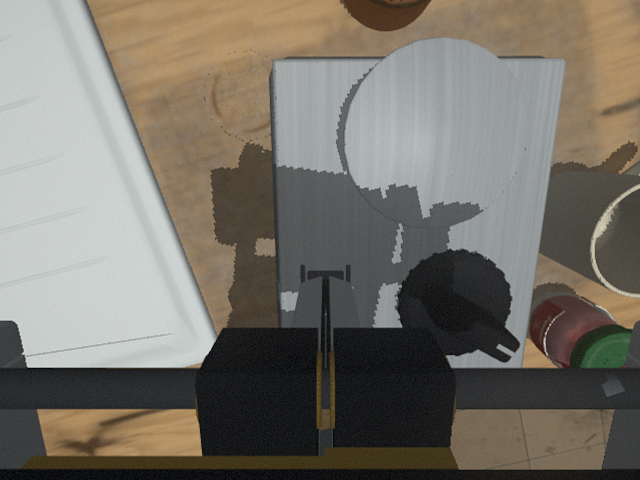

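View pics/s5.png

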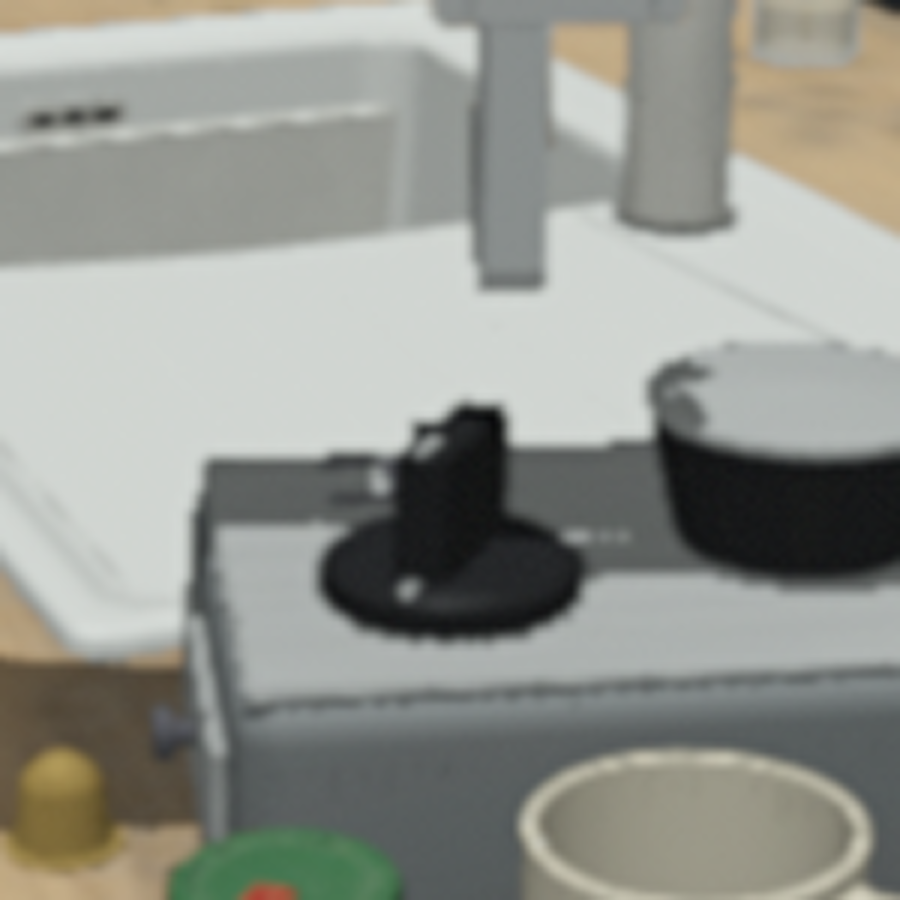

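```bash
python3 -m jog '[0,15,0,0,0,0, 0,30,0,0,0,0, 0,40,0,0,0,0, 0,40,0,0,0,0]' >/dev/null; python3 r.py
python3 -m jog '[0,4,0,0,0,0, 0,8,0,0,0,0, 0,8,0,0,0,0]' >/dev/null; python3 r.py
python3 -m jog '[2,0,0,0,0,0, 4,0,0,0,0,0, 6,0,0,0,0,0, 6,0,0,0,0,0]' >/dev/null; python3 r.py
python3 -c "
from h import *
delta([553,-192.5,130],164)
c=manip.camera('wrist'); cv2.imwrite('pics/w6.png',c['img'][:,:,::-1])
c=manip.camera('scene'); crop(c,300,230,75,6,'pics/s6.png')"
```

```text
t 17.82 yaw 164.08 M [-0.051  0.177  0.001] F [-1.   0.   0.5] gap 0.2 xy [ 552.2 -192.7  139.2] j6 1.45 e6 -0.009
t 18.07 yaw 164.06 M [ 0.029  0.137 -0.01 ] F [-0.1  0.4  0.3] gap 0.5 xy [ 553.1 -193.   133.1] j6 1.451 e6 -0.004
t 18.4 yaw 164.06 M [ 0.009  0.149 -0.024] F [ 0.6 -0.1 -1. ] gap 0.2 xy [ 547.1 -191.3  133.6] j6 1.449 e6 -0.01
shift [-6.03  3.65 -0.51] turn [-0.    0.06 -0.02]
t 18.4 pos [ 547.1 -191.3  133.6] rpy [-9.0000e+01  2.0000e-02  1.6406e+02] F [ 0.65 -0.1  -1.01] M [ 0.009  0.149 -0.024] gap 0.2 j6 1.449
```

View pics/s6.png

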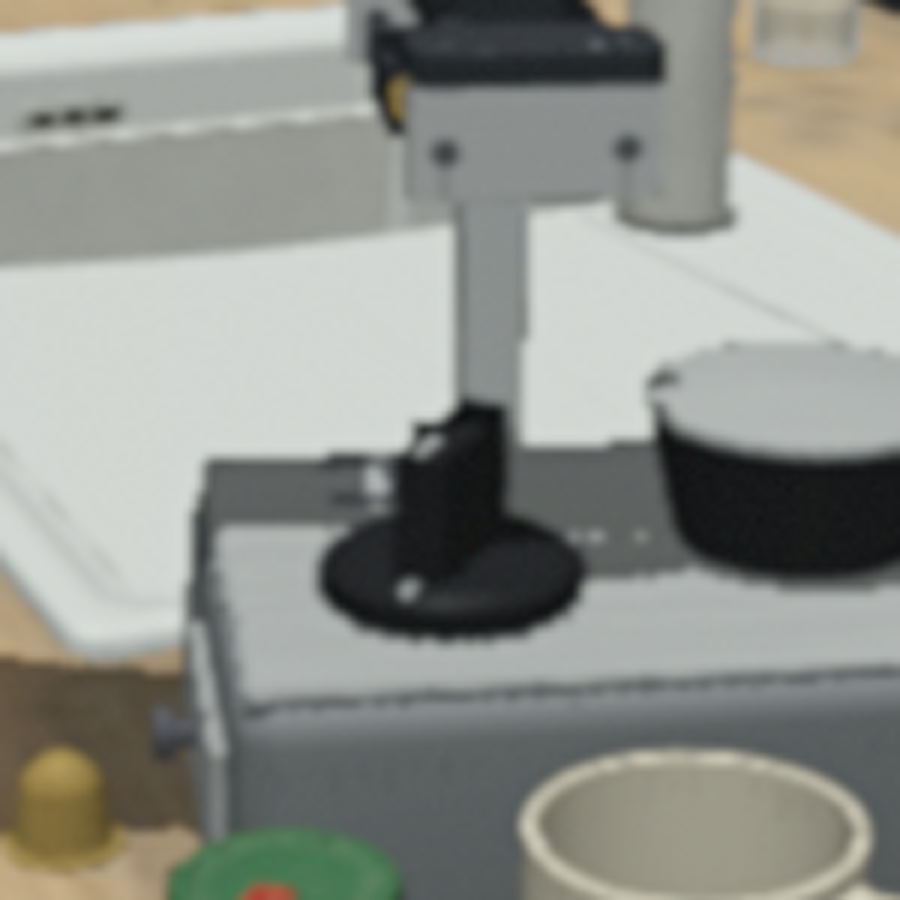

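```bash
python3 -m jog '[0,2,0,0,0,0, 0,4,0,0,0,0, 0,4,0,0,0,0]' >/dev/null; python3 r.py
python3 -m jog '[1.5,0,0,0,0,0, 3,0,0,0,0,0, 3,0,0,0,0,0]' >/dev/null; python3 r.py
python3 -m jog '[1.5,0,0,0,0,0, 3,0,0,0,0,0, 3,0,0,0,0,0]' >/dev/null; python3 r.py
python3 -m jog '[1.5,0,0,0,0,0, 3,0,0,0,0,0, 3,0,0,0,0,0]' >/dev/null; python3 r.py
python3 -m jog '[1.5,0,0,0,0,0, 3,0,0,0,0,0, 3,0,0,0,0,0]' >/dev/null; python3 r.py
python3 -m jog '[1.5,0,0,0,0,0, 3,0,0,0,0,0, 3,0,0,0,0,0]' >/dev/null; python3 r.py
```

```text
t 18.75 yaw 164.05 M [ 0.039  0.138 -0.004] F [ 0.3  0.4 -0.1] gap 0.6 xy [ 547.1 -191.3  128.8] j6 1.449 e6 0.0
t 19.0 yaw 164.06 M [0.012 0.063 0.015] F [ 0.6  0.3 -0.5] gap 0.5 xy [ 544.2 -190.5  129.3] j6 1.449 e6 -0.002
t 19.25 yaw 164.06 M [0.022 0.096 0.04 ] F [ 0.7 -0.5 -0.3] gap 0.6 xy [ 541.3 -189.7  129.4] j6 1.448 e6 -0.002
t 19.5 yaw 164.06 M [-0.021  0.119 -0.008] F [ 0.4  0.4 -0.3] gap 0.2 xy [ 538.4 -188.9  129.4] j6 1.448 e6 -0.001
t 19.75 yaw 164.06 M [-0.079  0.034 -0.019] F [-0.2 -0.7  0.4] gap 0.6 xy [ 535.5 -188.   129.4] j6 1.447 e6 0.001
t 20.0 yaw 164.06 M [-0.324 -1.072  0.049] F [ 6.3 -2.7 -1.6] gap 0.3 xy [ 533.3 -187.4  129.5] j6 1.446 e6 0.012
```

```bash
python3 -c "
from h import *
c=manip.camera('wrist'); crop(c,330,280,120,4,'pics/w7.png')
c=manip.camera('top'); crop(c,270,240,70,6,'pics/t7.png')
c=manip.camera('scene'); crop(c,290,230,50,9,'pics/s7.png')"
```

```text
(no output)
```

View pics/w7.png

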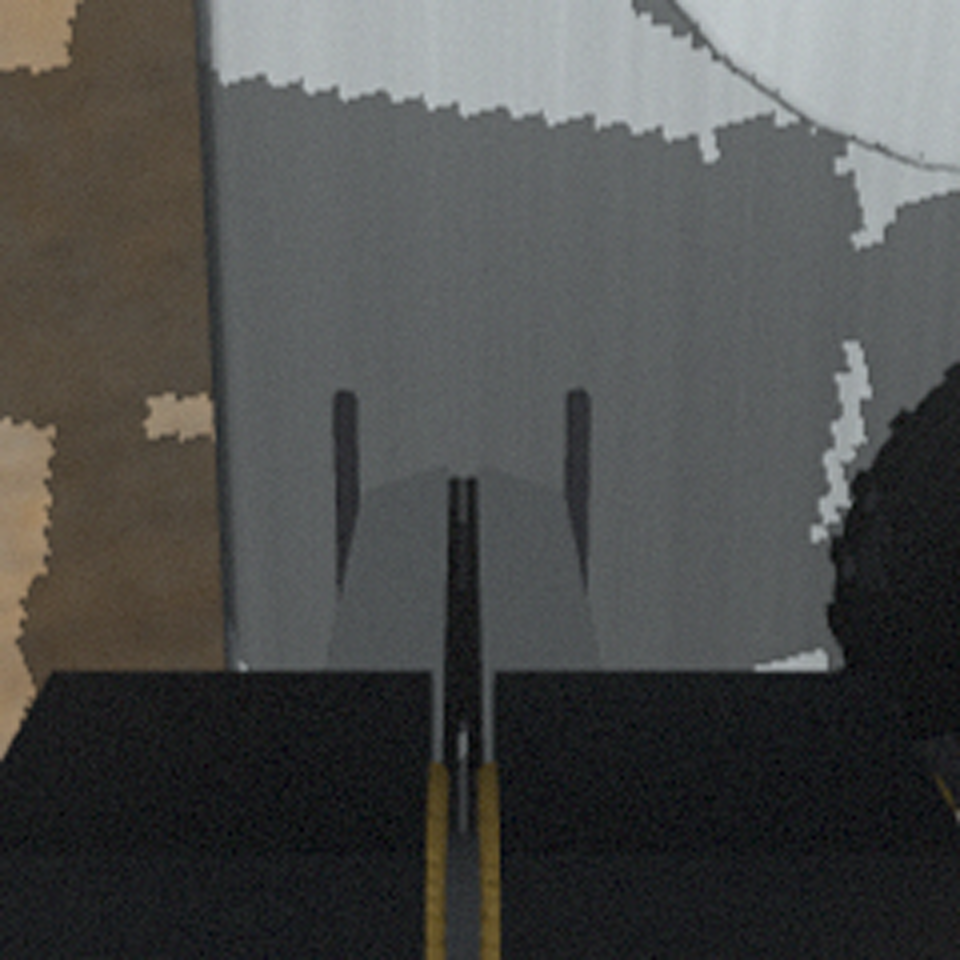

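View pics/s7.png

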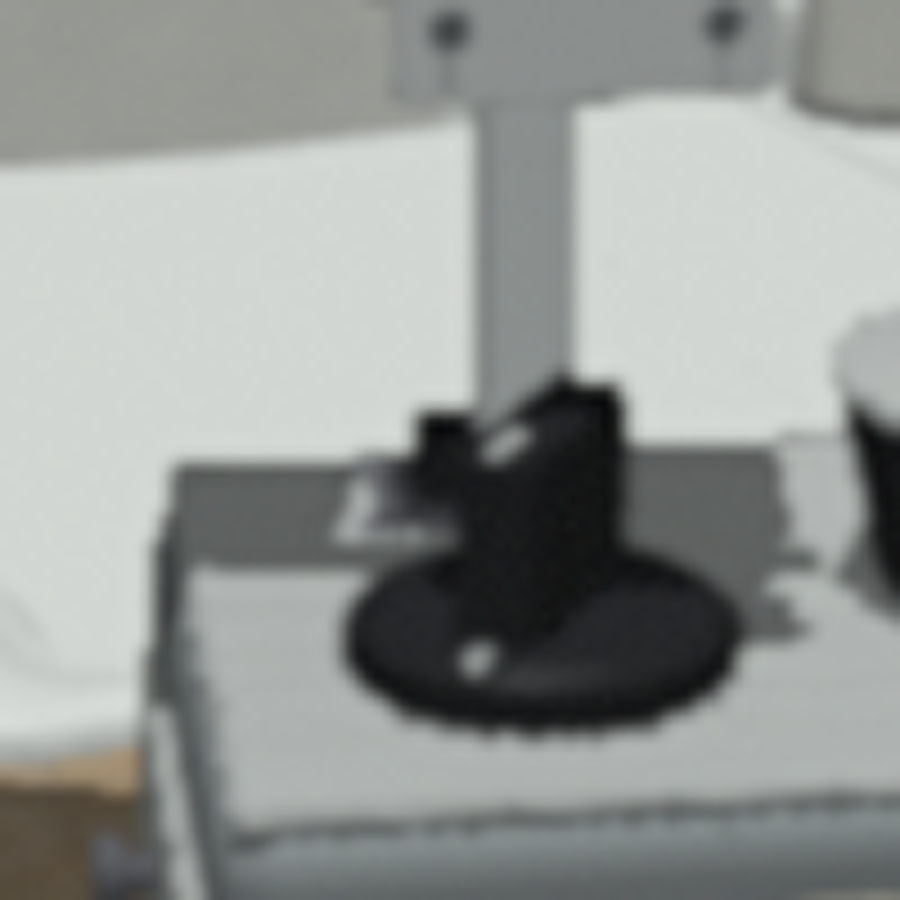

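View pics/t7.png

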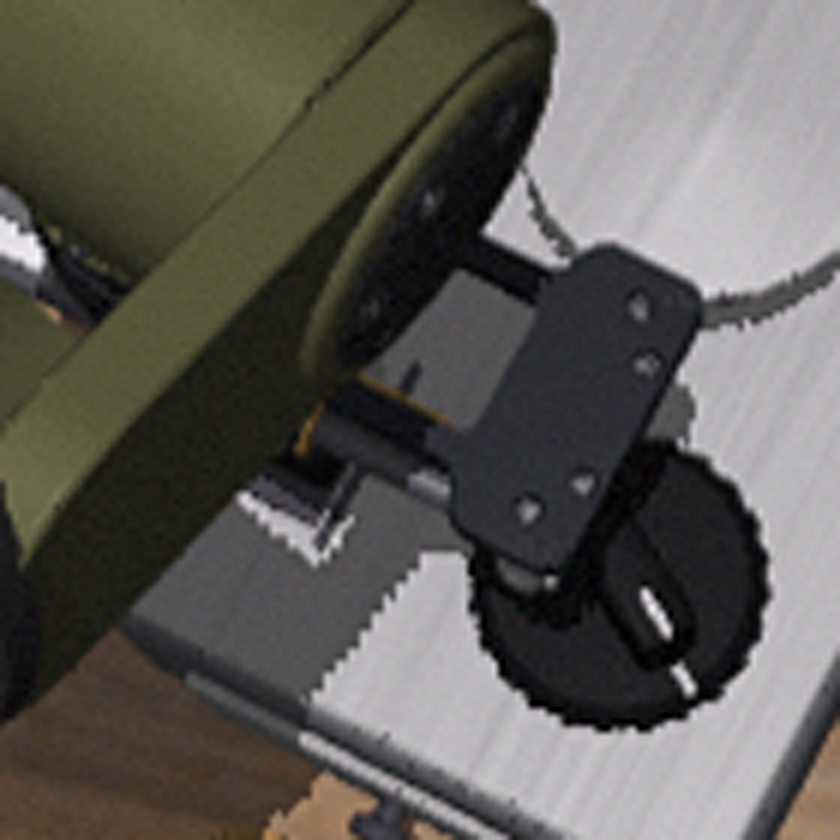

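```bash
python3 -m jog '[1,0,0,0,0,0, 1,0,0,0,0,0, 1,0,0,0,0,0]' >/dev/null; python3 r.py
python3 -m jog '[0.7,0,0,0,0,0, 0.7,0,0,0,0,0, 0.7,0,0,0,0,0]' >/dev/null; python3 r.py
```

```text
t 20.4 yaw 164.05 M [-0.761 -2.306  0.024] F [11.9 -3.2 -5.9] gap 0.5 xy [ 533.1 -187.4  129.6] j6 1.446 e6 0.016
t 20.65 yaw 164.05 M [-0.948 -3.225 -0.019] F [17.2 -5.5 -8.5] gap 0.5 xy [ 533.  -187.3  129.6] j6 1.446 e6 0.015
```

```bash
python3 -m jog '[-5,0,0,0,0,0, -10,0,0,0,0,0, -10,0,0,0,0,0]' >/dev/null; python3 r.py
python3 -m jog '[0,-20,0,0,0,0, 0,-50,0,0,0,0, 0,-80,0,0,0,0, 0,-100,0,0,0,0, 0,-100,0,0,0,0]' >/dev/null; python3 r.py
python3 -m jog '[-80,0,0,0,0,0, -80,0,0,0,0,0, -80,0,0,0,0,0, -80,0,0,0,0,0]' >/dev/null; python3 r.py
python3 - <<'E'
from h import *
c=manip.camera('wrist'); cv2.imwrite('pics/w8.png',c['img'][:,:,::-1])
for d in manip.tip_of("catch_tab",c)[:2]: print(d["xy"],d["score"],atz(c,d["xy"],110))
c=manip.camera('top'); crop(c,280,240,80,6,'pics/t8.png')
E
```

```text
t 20.9 yaw 164.06 M [-0.007  0.131 -0.018] F [-0.3  0.1  0.1] gap 0.3 xy [ 541.2 -189.6  129.2] j6 1.448 e6 0.023
t 21.32 yaw 164.06 M [0.015 0.145 0.04 ] F [-0.5 -0.6  0.2] gap 0.3 xy [ 541.8 -189.9  233.8] j6 1.448 e6 -0.0
t 21.65 yaw 164.07 M [ 0.032  0.149 -0.051] F [-0.1  0.2 -0.2] gap 0.3 xy [ 618.1 -211.6  226.5] j6 1.463 e6 0.043
[324.2, 367.0] 0.37 [ 519.25022802 -182.21131341  110.        ]
```

View pics/w8.png

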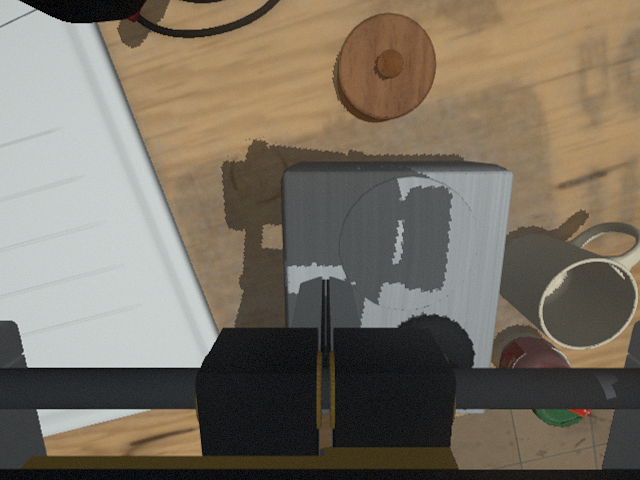

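View pics/t8.png

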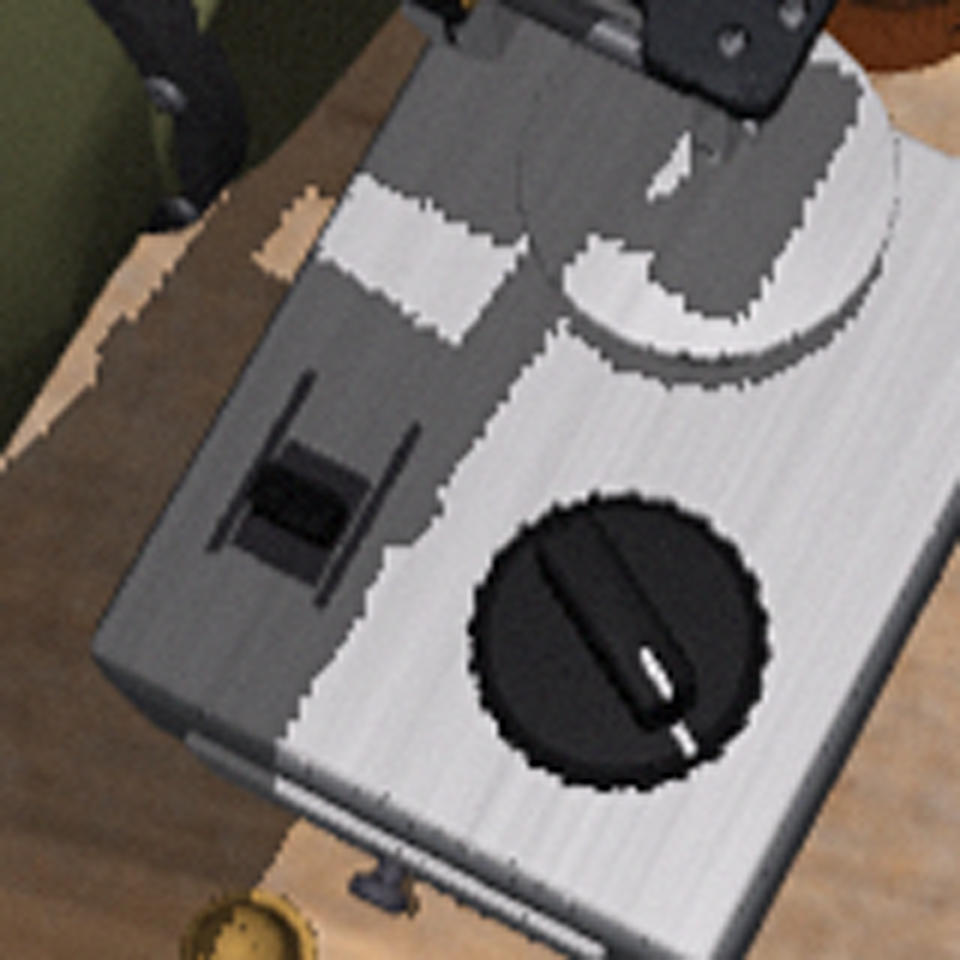

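Run:
```python
from h import *
c=manip.camera('top'); q=lambda x,y,z: atz(c,(200+x/6,160+y/6),z)
p=q(303,497,117); print("catch now",p, "travel vs 531,-188.2:",np.dot(p[:2]-[531,-188.2],[-.961,.276]))
a=q(572,530,149);b=q(668,705,149); print("bar",np.degrees(np.arctan2(*(b-a)[[1,0]])),(a+b)/2)
m=q(690,745,113);d=(501.5,-266.7); print("mark",np.degrees(np.arctan2(m[1]-d[1],m[0]-d[0])))
for t in ["mug_1","jar_1","coffee_pod_5"]:
    for e in manip.tip_of(t,c)[:2]: print(t,np.round(e["xy"]),round(e["score"],2),np.round(atz(c,e["xy"],0)))
cv2.imwrite('pics/t9.png',c['img'][:,:,::-1])
```

```text
catch now [ 519.26698714 -185.75906511  117.        ] travel vs 531,-188.2: 11.949123392644895
bar -139.6457475156108 [ 500.43448462 -269.01447761  149.        ]
mark -133.33228239930983
mug_1 [396. 287.] 0.8 [ 517. -418.    0.]
jar_1 [359. 347.] 0.62 [ 411. -375.    0.]
coffee_pod_5 [297. 348.] 0.97 [ 389. -279.    0.]
coffee_pod_5 [239. 320.] 0.91 [ 413. -178.    0.]
```

View pics/t9.png

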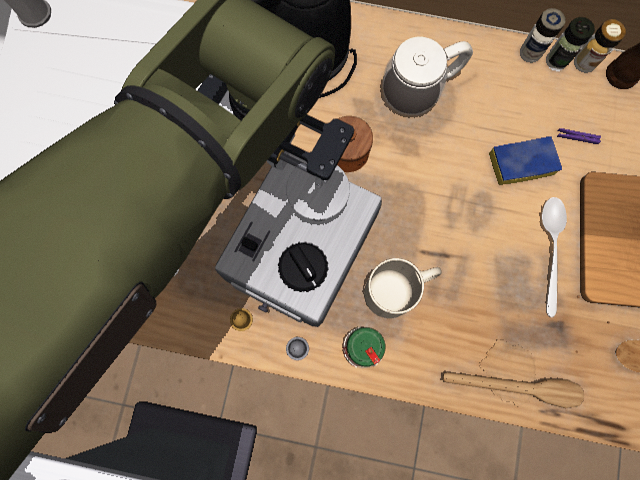

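```bash
python3 r.py; python3 -c "
from cell import manip
print(manip.sign_off())"
```

```text
t 22.0 yaw 164.06 M [-0.048  0.155 -0.032] F [ 0.4 -0.1  0.3] gap 0.2 xy [ 617.3 -211.4  230.2] j6 1.463 e6 -0.001
the job is handed in; nothing more can be done
None
```

The grind is reset: the dial sits five clicks from its stop and the catch is slid forward. I handed the job in at about 22 s of the 72 s allowed.

- **Dial to the stop:** I turned it clockwise in one grip. The resistance began to climb steadily, by roughly 4 N m per rad, about 60° (4 clicks) past the starting notch. I stopped about 6° past the stop at 0.49 N m, well short of the 15° that counts as forced.
- **Back five clicks:** I turned it back to 75° anticlockwise of the stop's notch and let go. The wrist view showed the bar still in line with the gripper's last angle. Top-view measurements put the bar 13–16° from where it started, which fits the one click expected.
- **Catch:** I pushed it forward with the fingers closed until it would not move, even at about 18–20 N. The top view shows it at the front of its slot.
- **Bystanders:** The mug, jar and both pods are where they were, to within the networks' accuracy of a few mm. The gripper was clear of everything at hand-in, with about zero force.

**Checks that disagreed:**
- I measured the catch's travel from the image as about 12 mm, against the nominal 14 mm. The image reading is only good to about 2 mm, so I relied on the hard end stop.
- The catch's 2 N of friction never showed clearly in the force readings during the slide.

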